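# Finish the pinwheel layer of pantry cartons on the drainer stand

### The job

Two cartons already lie on the slatted wooden stand as the first half of a pinwheel layer (each carton's end against its neighbour's side, edges along the stand's edges, a square well left in the middle). Complete the pinwheel with the two loose cartons of the same length, then set the flat metal tin square to the stand on top of the finished layer, centred over the well. Set things down rather than dropping them, keep the two laid cartons in place, and leave everything else on the counter as it is.

Things in the scene. Friction and masses are not known exactly. Their poses are not given: they have to be found in the camera images.
- stand: fixed square slatted wooden stand, 206 x 206 mm, top 30 mm above the counter. Origin: centre of its underside, on the counter; x and y along its edges, z up. The full pinwheel is 186 x 186 mm, centred on it with 10 mm of stand showing all round, with 6 mm gaps between cartons and a 66 x 66 mm well in the middle
- place_c (a point): where the underside centre of a carton belongs, on the stand's top at (33, 63) mm in the stand's axes; the carton lies lengthwise along the stand's x axis here (same axes as the stand)
- place_d (a point): where the underside centre of a carton belongs, on the stand's top at (-63, 33) mm in the stand's axes; the carton lies lengthwise along the stand's y axis here (same axes as the stand)
- layer_top (a point): middle of the finished layer at the height of the cartons' tops, 80 mm above the counter, above the stand's centre: the tin's underside centre belongs here (same axes as the stand)
- laid_a: closed plain cardboard carton, 120 x 60 x 50 mm (long x wide x high), about 0.25 kg, one strip of pale tape lengthwise along the middle of the top and down the ends. Origin: centre of its underside; x along its 120 mm length, y along its 60 mm width, z up. Already laid at (-33, -63) mm in the stand's axes, lengthwise along the stand's x
- laid_b: closed plain cardboard carton, 120 x 60 x 50 mm (long x wide x high), about 0.25 kg, one strip of pale tape lengthwise along the middle of the top and down the ends. Origin: centre of its underside; x along its 120 mm length, y along its 60 mm width, z up. Already laid at (63, -33) mm in the stand's axes, lengthwise along the stand's y
- carton_1: closed plain cardboard carton, 120 x 60 x 50 mm (long x wide x high), about 0.25 kg, one strip of pale tape lengthwise along the middle of the top and down the ends. Origin: centre of its underside; x along its 120 mm length, y along its 60 mm width, z up. Loose on the counter beside the stand; either loose carton may take either place
- carton_2: closed plain cardboard carton, 120 x 60 x 50 mm (long x wide x high), about 0.25 kg, one strip of pale tape lengthwise along the middle of the top and down the ends. Origin: centre of its underside; x along its 120 mm length, y along its 60 mm width, z up. Loose on the counter beside the stand; either loose carton may take either place
- tin: closed flat gold-lacquered metal tin with rounded edges, 140 x 60 x 36 mm (long x wide x high), a dark seam round it, about 0.25 kg, on the counter beside the stand. Origin: centre of its underside; x along its length, z up. It may lie along either edge direction of the stand
- short_carton: a carton of the same look but only 80 mm long (80 x 60 x 50 mm), not part of the job: leave it. Origin: centre of its underside; x along its length
- mug: white mug, 80 mm across, 90 mm high, bystander. Origin: centre of its underside
- can: closed food can with a paper label, 66 mm across, 100 mm high, bystander. Origin: centre of its underside
- jar: glass jar with a steel lid, 70 mm across, 90 mm high, bystander. Origin: centre of its underside
- spoon: wooden spoon, 200 mm long, lying beyond the stand, bystander
- scourer: yellow and green scouring block, 110 x 70 x 28 mm, bystander. Origin: centre of its underside
Mind the look-alikes: they are no part of the job. What is shaped like the tin but red is not meant.

How it is judged:
On the way, in this order (a step that is already met when the one before it is completed fails the run):
1. the pinwheel layer of four cartons is complete on the stand ((((horizontal distance between carton_1 and place_c below 0.014 m and z of carton_1 in the frame of place_c between -0.006 and 0.006 m and angle between the x axis of carton_1 and the x axis of stand, either way round below 0.12 rad and linear speed of carton_1 below 0.03 m/s) and (horizontal distance between carton_2 and place_d below 0.014 m and z of carton_2 in the frame of place_d between -0.006 and 0.006 m and angle between the x axis of carton_2 and the y axis of stand, either way round below 0.12 rad and linear speed of carton_2 below 0.03 m/s)) or ((horizontal distance between carton_2 and place_c below 0.014 m and z of carton_2 in the frame of place_c between -0.006 and 0.006 m and angle between the x axis of carton_2 and the x axis of stand, either way round below 0.12 rad and linear speed of carton_2 below 0.03 m/s) and (horizontal distance between carton_1 and place_d below 0.014 m and z of carton_1 in the frame of place_d between -0.006 and 0.006 m and angle between the x axis of carton_1 and the y axis of stand, either way round below 0.12 rad and linear speed of carton_1 below 0.03 m/s))) and x of laid_a in the frame of stand between -0.045 and -0.021 m and y of laid_a in the frame of stand between -0.075 and -0.051 m and z of laid_a in the frame of stand between 0.024 and 0.036 m and angle between the x axis of laid_a and the x axis of stand, either way round below 0.12 rad and x of laid_b in the frame of stand between 0.051 and 0.075 m and y of laid_b in the frame of stand between -0.045 and -0.021 m and z of laid_b in the frame of stand between 0.024 and 0.036 m and angle between the x axis of laid_b and the y axis of stand, either way round below 0.12 rad), for 0.2 s.
2. the tin sits squarely on the finished layer (horizontal distance between tin and layer_top below 0.014 m and z of tin in the frame of layer_top between -0.006 and 0.006 m and linear speed of tin below 0.03 m/s and (angle between the x axis of tin and the x axis of stand, either way round below 0.12 rad or angle between the x axis of tin and the y axis of stand, either way round below 0.12 rad)), for 0.2 s.
At the end, for the whole second after the job is handed in: each loose carton rests in its own open place on the stand (either in either) within 14 mm and 0.12 rad; the laid cartons still within 12 mm each way and 0.12 rad of theirs; the tin rests on the layer within 14 mm of the middle and 0.12 rad of either edge direction; all at rest (all of step 1 and all of step 2); the robot touches nothing.
It fails at once if a carton or the tin dropped or thrown (moving faster than 0.6 m/s with no finger touching it) ((linear speed of carton_1 above 0.6 m/s and contact force between the fingers and carton_1 below 0.05 N) or (linear speed of carton_2 above 0.6 m/s and contact force between the fingers and carton_2 below 0.05 N) or (linear speed of tin above 0.6 m/s and contact force between the fingers and tin below 0.05 N)).
It fails at once if a bystander (short carton, mug, can, jar, spoon or scourer) moved by more than 30 mm (distance of any of short_carton, mug, can, jar, spoon, scourer from where it was at the start of the episode above 0.03 m).
It also fails if it takes over 70 s, if anything falls off the work surface, if the arm or the gripper's body presses on something with over 40 N, if the wrist force passes 120 N, or if a joint passes its speed limit or range.

### The arm

A 6-joint arm with a two-finger parallel gripper is mounted at the origin on the work surface. World frame = base frame: x ahead of the robot, y to its left, z up, the work surface at z = 0. Lengths are in m, angles in rad, forces in N, time in s.
With the tool pointing down it reaches from about 0.275 to 0.75 m from the base axis. Payload 10.2 kg.
Tool frame: the origin (TCP) lies midway between the tips of the shut fingers; the grasp point (between the pads) lies 19 mm behind it (env.hold_point_z is the distance from the TCP to the grasp point, in m); z points along the fingers, y is the line along which they close (so a half turn about z gives the same grasp; the last joint's range is limited). The gripper opens to 85 mm and grips with 20 to 120 N. Pads are 22 mm wide; open, the fingers measure 114 mm over their backs; the gripper's body (76 mm by 85 mm) begins 54 mm behind the grasp point. The pads swing forward as they close: fully open they stand 13 mm farther back than shut.
Start: joints at [0.914, 0.313, 1.498, -0, 1.331, -0.223], TCP at [0.221, 0.476, 0.231] pointing down, gripper open.
Joint ranges: [-2.94, 2.94], [-0.97, 2.17], [0.19, 2.56], [-1.23, 4.37], [0.02, 3.11], [-2.88, 2.88]. Speed limits (rad/s): [2.39, 2.39, 3.01, 3.14, 3.14, 3.14].

### API

Orientations are given as a unit quaternion [x, y, z, w].
In Python, from bench import env, kinematics, monitor, eyes, job gives the robot as it stands. The module is installed in compiled form; this text tells all that it offers. Calls block until the motion is done:
- env.reach(position, orientation): joint-space move of the TCP to a pose.
- env.movel(position, velocity=0.15, frame=None, guard=None): straight line of the TCP; frame=None keeps the orientation; velocity is the mean speed in m/s. With guard (N) it stops when the force on the tool has changed by that much, and returns True; else False.
- env.set_joints(angles): joint-space move.
- env.release() and env.close_gripper(effort=None): open the fingers fully, or close them until they stop; effort is the grip in N (None keeps the last).
- env.hold(seconds).
- kinematics.ik(position, orientation): joint angles nearest the present ones, or None.
- monitor.sense(): the state.
- eyes.grab_frame(name): name is "side" or "top" or "wrist"; returns a dict with "frame" (480x640x3 uint8, red, green, blue), "mtx" (3x3 intrinsics, pixels), "view" (4x4, takes a point from world to camera coordinates). Camera axes: x right, y down, z forward; pixel columns grow to the right and rows downward; lengths in m; the calibration is good to about 2 mm. A picture is of the moment at which its call begins. There is no depth.
A pose or a line that the arm cannot do raises env.MotionError and nothing moves.
- job.hand_in(): hands the job in; it is judged then, once.
The state is a dict: "clock": time; "joints": joint angles; "qvel": joint speeds; "joint_efforts": joint torques, N m; "position": TCP position; "ee_rot": TCP orientation; "contact_force": force on the tool from outside, world axes, zero at the start; "ft_torque": the same for the moment, N m; "finger_gap": opening from 0.0 (shut) to 1.0 (fully open); "gripper_force": force on a finger pad.
Only numpy, scipy, OpenCV 4.12 (cv2) and the standard library are available. Lean on these libraries where they do the work, as an engineer would, in place of code of your own. Each camera call takes 0.05 s, during which the arm holds its last target. There are 200 camera calls.

## Working session

There is one attempt and no reset: what is moved stays moved. The work goes in short steps, each a Python script; the robot and the scene stay as the last script left them, time stands still between calls to the robot, and variables do not carry over. Pictures are saved under pics/ and viewed, at most 10 in all, crops included, and the job is handed in when it is done.

```bash
mkdir -p pics
python3 - <<'E'
from bench import env,eyes,monitor
import cv2,numpy as np
for n in ("top","side"):
    f=eyes.grab_frame(n); cv2.imwrite(f"pics/{n}0.png",f["frame"][:,:,::-1]); np.savez(f"pics/{n}0.npz",**f)
    print(n,f["mtx"].round(1).tolist(),f["view"].round(3).tolist())
print(monitor.sense()["clock"],env.hold_point_z)
E
```

```text
top [[616.8, 0.0, 320.6], [0.0, 616.8, 235.8], [0.0, 0.0, 1.0]] [[-0.021, -1.0, 0.005, 0.003], [-0.994, 0.02, -0.106, 0.523], [0.105, -0.007, -0.994, 1.326], [0.0, 0.0, 0.0, 1.0]]
side [[520.3, 0.0, 319.5], [0.0, 520.3, 240.0], [0.0, 0.0, 1.0]] [[-0.999, -0.051, 0.004, 0.531], [-0.042, 0.779, -0.626, 0.072], [0.029, -0.626, -0.78, 1.366], [0.0, 0.0, 0.0, 1.0]]
0.1 0.0187
```

View pics/top0.png

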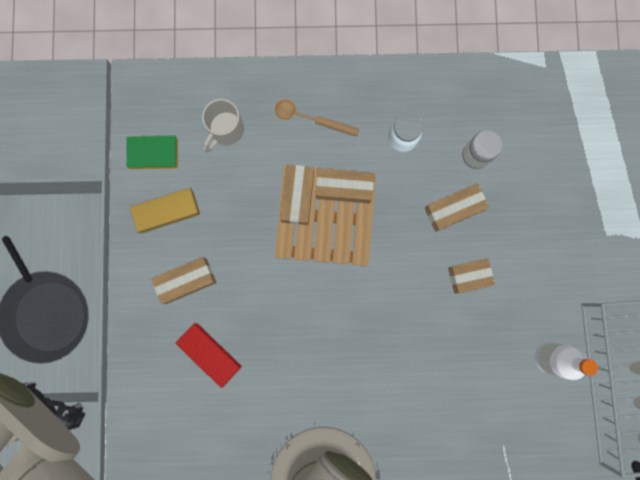

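View pics/side0.png

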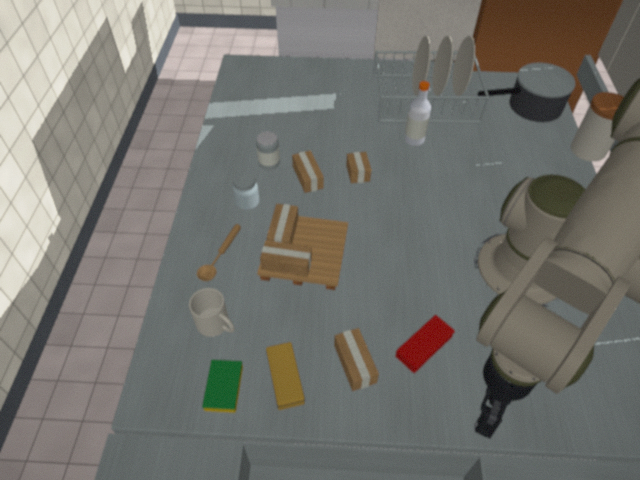

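Top view: the stand is at (325,215), with laid cartons at (297,194) and (345,185).
- **Long loose cartons:** (183,280) and (457,207). The carton at (472,276) is visibly shorter, so it is the short carton and stays.
- **Tin candidates:** gold block at (164,210), red block at (209,355), and the yellow/green scourer at (152,152). Gold matches the description. I'll confirm it in an enlarged crop.

```bash
cat > h.py <<'E'
import numpy as np,cv2
def load(n): return dict(np.load(f"pics/{n}.npz"))
def ray(f,p):
    R=f["view"][:3,:3];o=-R.T@f["view"][:3,3]
    d=R.T@np.linalg.inv(f["mtx"])@np.array([p[0],p[1],1.]);return o,d/np.linalg.norm(d)
def onz(f,p,z):
    o,d=ray(f,p);return o+d*(z-o[2])/d[2]
def tri(fs,ps):
    A=np.zeros((3,3));b=np.zeros(3);L=[]
    for f,p in zip(fs,ps):
        o,d=ray(f,p);M=np.eye(3)-np.outer(d,d);A+=M;b+=M@o;L.append((M,o))
    x=np.linalg.solve(A,b);return x,max(np.linalg.norm(M@(x-o)) for M,o in L)
def proj(f,X):
    c=f["view"][:3,:3]@np.asarray(X)+f["view"][:3,3];q=f["mtx"]@c;return q[:2]/q[2]
def hsv(f): return cv2.cvtColor(f["frame"],cv2.COLOR_RGB2HSV)
def blobs(m,amin=60):
    m=m.astype(np.uint8)*255
    c,_=cv2.findContours(m,cv2.RETR_EXTERNAL,cv2.CHAIN_APPROX_NONE)
    return [k for k in c if cv2.contourArea(k)>amin]
E
python3 - <<'E'
from h import *
t,s=load("top0"),load("side0")
for n,f in (("top",t),("side",s)):
    H=hsv(f);pts={"top":dict(tape=(470,205),side=(457,218),box=(190,265),slat=(325,250),counter=(400,300),tin=(164,210),red=(209,355)),"side":dict(tape=(357,357),box=(345,362),slat=(330,235),counter=(400,300),tin=(285,370),red=(425,343))}[n]
    print(n,{k:H[v[1],v[0]].tolist() for k,v in pts.items()})
    h,S,V=[H[...,i].astype(int) for i in range(3)]
    m=(h>3)&(h<28)&(S>60)
    for nm,m in (("wood/gold",(h>3)&(h<28)&(S>75)),("tape",(h<40)&(S>12)&(S<75)&(V>120))):
        for c in blobs(m,100):
            r=cv2.minAreaRect(c);print(nm,np.round(r[0]),np.round(r[1],1),round(r[2]),cv2.contourArea(c))
a=cv2.resize(t["frame"][120:320,120:260],None,fx=2.8,fy=2.8,interpolation=cv2.INTER_CUBIC);b=cv2.resize(t["frame"][120:320,420:520],None,fx=2.8,fy=2.8,interpolation=cv2.INTER_CUBIC)
cv2.imwrite("pics/crop1.png",np.hstack([a,b])[:,:,::-1])
E
```

```text
top {'tape': [24, 30, 169], 'side': [17, 105, 153], 'box': [16, 104, 140], 'slat': [16, 108, 160], 'counter': [98, 21, 149], 'tin': [21, 146, 170], 'red': [0, 191, 170]}
wood/gold [589. 367.] [18.4 15.6] 45 223.0
wood/gold [473. 285.] [ 8.3 39.9] 78 283.5
wood/gold [186. 289.] [10.1 57.9] 67 513.0
wood/gold [469. 267.] [ 8.2 39.7] 77 278.5
wood/gold [179. 271.] [ 8.2 57.4] 67 401.5
wood/gold [460. 215.] [ 8.8 57.2] 67 440.0
wood/gold [164. 210.] [28.4 65.1] 72 1745.5
wood/gold [452. 199.] [ 8.5 57.3] 66 396.5
wood/gold [325. 215.] [93.2 92.6] 5 6967.5
wood/gold [316. 117.] [86.3 20.1] 14 577.5
tape [ 39. 471.] [16. 34.] 90 277.5
tape [329. 477.] [25.5 18. ] 40 174.5
tape [323. 453.] [ 52. 104.] 90 2060.0
tape [ 34. 441.] [68. 76.] 0 1818.5
tape [346. 188.] [23. 59.] 90 511.0
tape [221. 122.] [44.2 35.5] 87 674.5
side {'tape': [33, 19, 148], 'box': [16, 119, 103], 'slat': [17, 120, 128], 'counter': [95, 14, 112], 'tin': [21, 168, 129], 'red': [1, 227, 126]}
wood/gold [285. 375.] [64.3 28.1] 77 1656.5
wood/gold [347. 361.] [57.5 12.8] 68 611.0
wood/gold [366. 356.] [57.2 10.9] 71 394.0
[... 522 characters left out ...]
] 71 458.0
tape [535. 338.] [66.5 24.9] 35 902.0
tape [500. 311.] [11.4 30.5] 34 198.5
tape [539. 295.] [23.4 11.8] 35 138.5
tape [209. 312.] [50.  35.4] 72 1354.0
tape [588. 270.] [39.8 17. ] 27 337.0
tape [285. 252.] [48.4  7.3] 9 279.0
tape [282. 223.] [ 7.8 38.6] 15 255.0
tape [624. 233.] [33.4 75.9] 37 1428.5
tape [359. 167.] [29.7  8.9] 82 170.0
tape [268. 158.] [12. 19.] 90 153.0
tape [309. 170.] [40.6  8.8] 70 228.5
tape [600. 146.] [24.6 52.1] 30 763.0
tape [416. 129.] [17.8 18.6] 13 229.0
tape [581. 109.] [13.1 35.1] 23 306.5
tape [605.  77.] [39.8  8. ] 63 254.5
tape [142. 240.] [101.1 491.9] 24 31510.0
tape [428.  28.] [ 56. 105.] 90 4371.5
tape [138. 204.] [408. 275.] 90 38142.0
```

View pics/crop1.png

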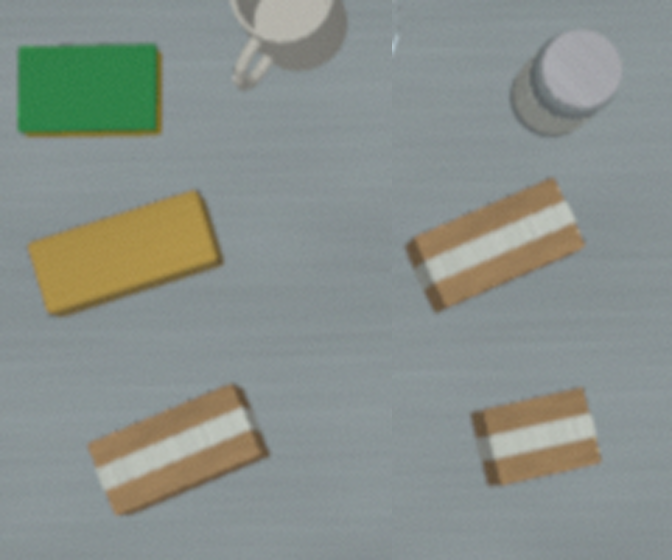

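The crop confirms it. The gold tin has a plain lacquered top and a dark lower rim, the scourer is green on yellow, and the loose carton on the left and the upper-right one are long, while the lower-right one is short.

```bash
cat >> h.py <<'E'
def strip(f,c,r=40,vf=0.86):
    """ends (2x2 px) of the bright tape strip nearest pixel c"""
    x0,y0=max(int(c[0]-r),0),max(int(c[1]-r),0)
    H=hsv(f)[y0:y0+2*r,x0:x0+2*r].astype(int)
    m=((H[...,0]<60)&(H[...,1]<62))
    cs=max(((k for k in blobs(m,40))),key=lambda k:cv2.pointPolygonTest(k,(float(c[0]-x0),float(c[1]-y0)),True))
    mm=np.zeros(m.shape,np.uint8);cv2.drawContours(mm,[cs],-1,1,-1)
    V=H[...,2];v=np.median(V[mm>0]);k=max(blobs((mm>0)&(V>vf*v),30),key=cv2.contourArea)
    B=cv2.boxPoints(cv2.minAreaRect(k))
    e=[(np.linalg.norm(B[i]-B[i-1]),i) for i in range(4)];e.sort()
    E=np.array([(B[i]+B[i-1])/2 for _,i in e[:2]])+[x0,y0];return E[np.argsort(E[:,0])]
E
python3 - <<'E'
from h import *
t,s=load("top0"),load("side0")
C={"left":((183,280),(357,358)),"right":((457,207),(309,170)),"la":((345,184),(282,223)),"lb":((297,194),(285,252))}
for n,(a,b) in C.items():
    A=strip(t,a);B=strip(s,b)
    Z=.05 if n in("left","right") else .08
    Pa=[onz(t,p,Z) for p in A];Pb=[onz(s,p,Z) for p in B]
    if np.linalg.norm(Pa[0]-Pb[0])>np.linalg.norm(Pa[0]-Pb[1]): B=B[::-1];Pb=Pb[::-1]
    print(n,A.round(1).tolist(),B.round(1).tolist())
    for i in range(2):
        x,e=tri([t,s],[A[i],B[i]]);print("   tri",x.round(4),"res",e.round(4),"topz",Pa[i][:2].round(4),"sidez",Pb[i][:2].round(4))
    print("  len",np.linalg.norm(Pa[0]-Pa[1]).round(4),np.linalg.norm(Pb[0]-Pb[1]).round(4), "mid tri",tri([t,s],[A.mean(0),B.mean(0)])[0].round(4))
# tin
for f,z in ((t,.036),(s,.036)):
    H=hsv(f).astype(int);V=H[...,2];m=(H[...,0]>18)&(H[...,0]<28)&(H[...,1]>90)
    c=[k for k in blobs(m,800)][0:3]
    for k in c:
        mm=np.zeros(m.shape,np.uint8);cv2.drawContours(mm,[k],-1,1,-1);v=np.median(V[mm>0])
        k=max(blobs((mm>0)&(V>.85*v)),key=cv2.contourArea);B=cv2.boxPoints(cv2.minAreaRect(k))
        W=np.array([onz(f,p,z)[:2] for p in B]);print("tin px",B.mean(0).round(1),"mid",W.mean(0).round(4),np.linalg.norm(W-np.roll(W,1,0),axis=1).round(4),W.round(3).tolist())
        (tp:=globals().setdefault("tp",[])).append((f,B.mean(0)))
print("tin tri",tri([a for a,_ in tp[:2]],[b for _,b in tp[:2]]))
# stand hull in top
H=hsv(t).astype(int);k=max(blobs((H[...,0]>3)&(H[...,0]<28)&(H[...,1]>75),3000),key=cv2.contourArea)
q=cv2.approxPolyDP(cv2.convexHull(k),4,True)[:,0];print("hull",[(p.tolist(),onz(t,p,.03)[:2].round(4).tolist()) for p in q])
E
```

```text
left [[154.4, 291.8], [206.8, 265.6]] [[366.8, 387.2], [348.1, 329.0]]
   tri [0.4088 0.3584 0.0174] res 0.0003 topz [0.4078 0.3499] sidez [0.4117 0.3724]
   tri [0.4575 0.2376 0.0557] res 0.0037 topz [0.4615 0.2381] sidez [0.4537 0.235 ]
  len 0.1241 0.1437 mid tri [0.4331 0.298  0.0338]
right [[436.4, 224.5], [484.8, 194.3]] [[316.0, 191.4], [301.8, 150.0]]
   tri [ 0.5528 -0.2745 -0.0295] res 0.0027 topz [ 0.5405 -0.2586] sidez [ 0.5512 -0.1982]
   tri [ 0.6037 -0.3656  0.0534] res 0.0004 topz [ 0.6047 -0.3666] sidez [ 0.6037 -0.3693]
  len 0.1256 0.1791 mid tri [ 0.5789 -0.3219  0.0104]
la [[316.0, 181.1], [372.9, 185.7]] [[261.2, 248.4], [309.2, 255.7]]
   tri [ 6.649e-01 -3.000e-04  2.860e-02] res 0.0194 topz [6.35e-01 3.00e-04] sidez [0.6755 0.0359]
   tri [ 0.6153 -0.1317 -0.1424] res 0.0491 topz [ 0.6228 -0.1208] sidez [0.5544 0.0521]
  len 0.1216 0.1222 mid tri [ 0.6434 -0.0656 -0.0602]
lb [[293.6, 220.7], [299.8, 165.4]] [[309.2, 255.8], [261.3, 248.3]]
   tri [0.5531 0.0492 0.0755] res 0.0016 topz [0.5509 0.0492] sidez [0.5544 0.0524]
   tri [0.6731 0.0341 0.0773] res 0.0028 topz [0.6697 0.0342] sidez [0.6755 0.0355]
  len 0.1198 0.1223 mid tri [0.6128 0.0417 0.0764]
tin px [163.  209.4] mid [0.5874 0.3362] [0.0574 0.1378 0.0576 0.1373] [[0.595, 0.411], [0.635, 0.279], [0.58, 0.262], [0.54, 0.393]]
tin px [284.9 375.4] mid [0.5901 0.3459] [0.1487 0.0618 0.1498 0.0571] [[0.641, 0.284], [0.582, 0.266], [0.541, 0.409], [0.596, 0.425]]
tin tri (array([0.59055501, 0.34078087, 0.01781364]), np.float64(0.0003899465140831879))
hull [([375, 175], [0.656, -0.1308]), ([367, 265], [0.457, -0.1073]), ([275, 256], [0.4807, 0.0929]), ([284, 166], [0.6803, 0.0704])]
```

```bash
cat >> h.py <<'E'
from scipy.spatial.transform import Rotation as R
def quat(deg):  # tool down, tool x at world angle deg
    a=np.deg2rad(deg);c,s=np.cos(a),np.sin(a)
    return R.from_matrix([[c,s,0],[s,-c,0],[0,0,-1]]).as_quat()
def snap(n):
    from bench import eyes
    f=eyes.grab_frame("wrist");cv2.imwrite(f"pics/{n}.png",f["frame"][:,:,::-1]);np.savez(f"pics/{n}.npz",**f);return f
E
python3 - <<'E'
from h import *
from bench import env,kinematics,monitor
s=monitor.sense();x=R.from_quat(s["ee_rot"]).as_matrix()[:,0];print("psi0",np.rad2deg(np.arctan2(x[1],x[0])))
for n,p,a in (("left",(.434,.295,.03),-65),("c",(.50,.0,.06),-97),("right",(.573,-.315,.03),-59),("d",(.55,-.085,.06),-7),("tin",(.588,.338,.02),-73),("top",(.57,-.02,.12),-97),("topb",(.57,-.02,.12),-7)):
    for d in (0,180):
        q=kinematics.ik(p,quat(a+d));print(n,a+d,None if q is None else np.round(q,2))
E
```

```text
psi0 155.14475393650562
left -65 None
left 115 [ 0.37  0.56  1.71 -0.    0.87 -0.06]
c -97 None
c 83 [-0.23  0.47  1.77 -0.    0.9  -0.11]
right -59 [-0.68  0.79  1.28 -0.    1.07  1.92]
right 121 [-0.68  0.79  1.28 -0.    1.07 -1.22]
d -7 [-0.36  0.57  1.6  -0.    0.98  1.33]
d 173 [-0.36  0.57  1.6  -0.    0.98 -1.81]
tin -73 None
tin 107 [ 0.35  0.85  1.18 -0.    1.1   0.05]
top -97 None
top 83 [-0.24  0.52  1.5  -0.    1.12 -0.12]
topb -7 [-0.24  0.52  1.5  -0.    1.12  1.45]
topb 173 [-0.24  0.52  1.5  -0.    1.12 -1.69]
```

Run:
```python
from h import *
from bench import env,monitor
ck=lambda:round(monitor.sense()["clock"],2)
env.reach((.55,-.015,.36),quat(83));print(ck());f=snap("ws1");print(f["view"].round(3).tolist(),f["mtx"].round(0).tolist())
env.reach((.44,.28,.30),quat(115));print(ck());snap("wl1")
```

```text
2.27
[[0.993, -0.121, -0.002, -0.547], [-0.115, -0.94, 0.322, -0.034], [-0.041, -0.319, -0.947, 0.52], [0.0, 0.0, 0.0, 1.0]] [[394.0, 0.0, 324.0], [0.0, 394.0, 233.0], [0.0, 0.0, 1.0]]
3.53
```

```bash
python3 -c "
import cv2,numpy as np
a,b=cv2.imread('pics/ws1.png'),cv2.imread('pics/wl1.png')
cv2.imwrite('pics/w12.png',cv2.resize(np.hstack([a,b]),(800,300)))"
```

```text
(no output)
```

View pics/w12.png

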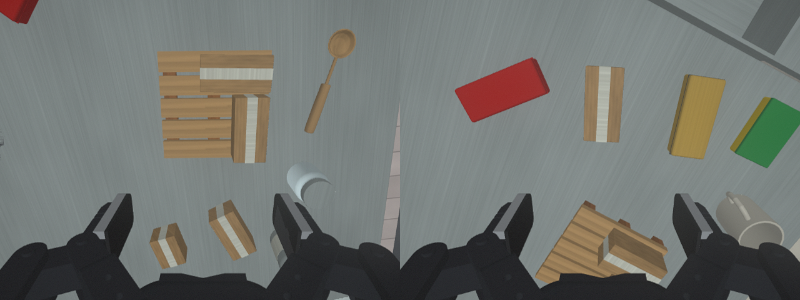

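The wrist views show the stand at about (345,165) full-res, with laid_b at (378,118) and laid_a at (400,207). The second view shows the left carton at (326,166) and the tin at (474,186). Next I'll measure them against the top view.

Run:
```python
from h import *
t,ws,wl=load("top0"),load("ws1"),load("wl1")
for n,f,c,a,Z in (("lb",ws,(378,118),(297,194),.08),("la",ws,(400,207),(345,188),.08),("left",wl,(326,166),(183,280),.05)):
    A=strip(f,c,75,.9);B=strip(t,a,40,.92)
    Pa=[onz(f,p,Z) for p in A];Pb=[onz(t,p,Z) for p in B]
    if np.linalg.norm(Pa[0]-Pb[0])>np.linalg.norm(Pa[0]-Pb[1]): B=B[::-1];Pb=Pb[::-1]
    d=Pa[1]-Pa[0];d2=Pb[1]-Pb[0]
    print(n,A.round(1).tolist(),"\n  wrist",np.round(Pa,4)[:,:2].tolist(),"mid",np.mean(Pa,0)[:2].round(4),"len",np.linalg.norm(d).round(4),"ang",np.rad2deg(np.arctan2(d[1],d[0])).round(2),"\n  top mid",np.mean(Pb,0)[:2].round(4),np.linalg.norm(d2).round(4),np.rad2deg(np.arctan2(d2[1],d2[0])).round(2),"tri z",[tri([f,t],[A[i],B[i]])[0][2].round(4) for i in (0,1)])
H=hsv(wl).astype(int);m=(H[...,0]>18)&(H[...,0]<28)&(H[...,1]>90);k=max((k for k in blobs(m,800) if abs(k[:,0,0].mean()-474)<60),key=cv2.contourArea)
mm=np.zeros(m.shape,np.uint8);cv2.drawContours(mm,[k],-1,1,-1);V=H[...,2];v=np.median(V[mm>0])
k=max(blobs((mm>0)&(V>.85*v)),key=cv2.contourArea);B=cv2.boxPoints(cv2.minAreaRect(k));W=np.array([onz(wl,p,.036)[:2] for p in B])
print("tin",B.mean(0),W.mean(0).round(4),np.linalg.norm(W-np.roll(W,1,0),axis=1).round(4),W.round(3).tolist(),"tri",tri([wl,t],[B.mean(0),(163,209.4)]))
H=hsv(ws).astype(int);k=max(blobs((H[...,0]>3)&(H[...,0]<28)&(H[...,1]>75),3000),key=cv2.contourArea)
q=cv2.approxPolyDP(cv2.convexHull(k),5,True)[:,0];print("hull",[(p.tolist(),onz(ws,p,.03)[:2].round(4).tolist()) for p in q])
```

```text
lb [[320.0, 118.0], [437.0, 118.0]] 
  wrist [[0.5528, 0.0502], [0.6725, 0.0355]] mid [0.6127 0.0429] len 0.1206 ang -6.97 
  top mid [0.6107 0.0419] 0.1181 -7.21 tri z [np.float64(0.074), np.float64(0.0819)]
la [[399.2, 260.3], [404.2, 155.7]] 
  wrist [[0.6242, -0.1185], [0.6367, 0.0012]] mid [ 0.6305 -0.0587] len 0.1203 ang 84.0 
  top mid [ 0.6291 -0.0605] 0.1211 84.23 tri z [np.float64(0.073), np.float64(0.0698)]
left [[321.1, 226.8], [327.9, 106.3]] 
  wrist [[0.4556, 0.2378], [0.4112, 0.3498]] mid [0.4334 0.2938] len 0.1205 ang 111.61 
  top mid [0.4414 0.2968] 0.1223 114.16 tri z [np.float64(0.054), np.float64(0.0609)]
tin [477.41183 187.85297] [0.5898 0.3381] [0.0648 0.1415 0.0579 0.1439] [[0.58, 0.264], [0.539, 0.4], [0.596, 0.412], [0.644, 0.276]] tri (array([0.59028749, 0.33998778, 0.02780196]), np.float64(0.0022545857828170316))
hull [([434, 81], [0.6837, 0.0721]), ([424, 258], [0.6639, -0.1411]), ([263, 252], [0.4582, -0.1077]), ([252, 83], [0.4808, 0.0948])]
```

Sizes, heights and both stand estimates agree: centre (0.572, -0.018), x axis at 83.4°. Picking up the left carton for place_c, with the grip offset so the inner finger ends up in the well.

```bash
cat >> h.py <<'E'
SC=np.array([.572,-.0178]);SA=83.4
def u(d): return np.array([np.cos(np.deg2rad(d)),np.sin(np.deg2rad(d))])
def stand(x,y): return SC+x/1000*u(SA)+y/1000*u(SA+90)
def pick(p,deg,z,eff=50,up=.16):
    from bench import env,monitor
    env.reach((*p,z+.10),quat(deg));env.movel((*p,z),velocity=.15);env.close_gripper(effort=eff)
    s=monitor.sense();print("grip",s["finger_gap"],s["gripper_force"],s["position"].__repr__())
    env.movel((*p,z+up),velocity=.2);s=monitor.sense();print("lifted",s["finger_gap"],s["gripper_force"],s["clock"])
def place(p,deg,z,up=.12):
    from bench import env,monitor
    env.reach((*p,z+.12),quat(deg));env.movel((*p,z+.02),velocity=.12)
    g=env.movel((*p,z-.001),velocity=.03,guard=6);env.hold(.1);s=monitor.sense();print("down",g,np.round(s["position"],4),s["finger_gap"],np.round(s["contact_force"],1))
    env.release();env.movel((*p,z+up),velocity=.2);print("t",monitor.sense()["clock"])
E
python3 - <<'E'
from h import *
t,ws=load("top0"),load("ws1")
print("stand corner z",[tri([t,ws],[a,b])[0].round(3).tolist() for a,b in (((275,256),(252,83)),((367,265),(263,252)))])
print("plan c",stand(33,63),"grip at",stand(5,63))
pick(np.array([.4334,.2938])-.028*u(112.2),112.2,.014)
snap("held1")
E
```

```text
stand corner z [[0.481, 0.094, 0.029], [0.457, -0.108, 0.028]]
plan c [0.51321044 0.02222234] grip at [ 0.5099922 -0.0055921]
grip 0.6942417649232416 54.95572507381439 array([0.44466089, 0.26812057, 0.0150758 ])
lifted 0.7002314133352424 54.44428324699402 6.4833
```

View pics/held1.png

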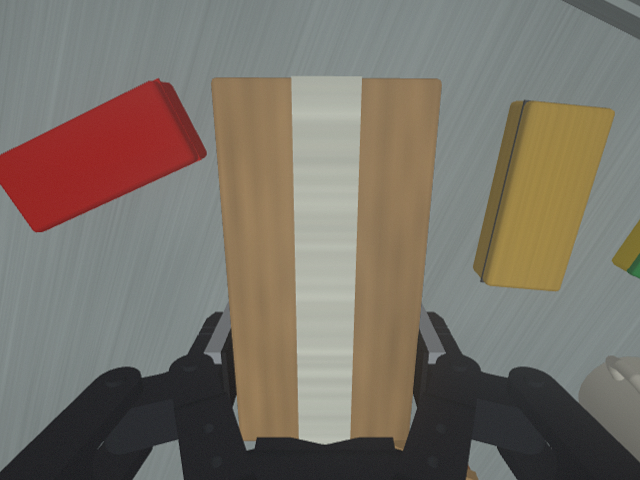

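The carton is held square, with its far end at row 77 and tape centre near (326,77). I'll measure the actual grip offset from that and then place it.

Run:
```python
from h import *
from bench import monitor
f=load("held1");s=monitor.sense();p=np.array(s["position"])
a=onz(f,(326.5,77),p[2]-.014+.05)[:2]-p[:2];w=[onz(f,(c,200),p[2]+.036)[:2] for c in (220.5,436)]
off=a@u(112.2);lat=a@u(202.2);print("far end",off,"lat",lat,"width",np.linalg.norm(w[0]-w[1]))
d=off-.060;assert .018<d<.038
print("centre offset",d)
place(stand(33,63)-d*u(SA),SA,.0445)
snap("pc")
```

```text
far end 0.08789687365348503 lat -0.0005680097612925927 width 0.05998590919530396
centre offset 0.027896873653485033
down True [ 0.5098 -0.0055  0.0451] 0.6918483026869147 [-1.6  0.2  5.9]
t 10.4667
```

Run:
```python
from h import *
from bench import env,monitor
env.reach((.56,-.25,.30),quat(121));f=snap("wr1");c=proj(f,(.5726,-.3126,.05));print(c)
A=strip(f,c,85,.9);P=np.array([onz(f,p,.05)[:2] for p in A]);d=P[1]-P[0]
print(A.round(1).tolist(),P.round(4).tolist(),P.mean(0).round(4),np.linalg.norm(d),np.rad2deg(np.arctan2(d[1],d[0])))
t=load("top0");B=strip(t,(457,207),40,.92);print("tri mid",tri([f,t],[A.mean(0),B.mean(0)]))
im=cv2.imread("pics/wr1.png");cv2.line(im,*[tuple(int(v) for v in a) for a in A],(0,0,255),1)
cv2.imwrite("pics/v5.png",np.hstack([cv2.resize(cv2.imread("pics/pc.png"),(400,300)),cv2.resize(im,(400,300))]))
```

```text
[304.41943257 242.95088685]
[[307.5, 292.9], [323.8, 187.0]] [[0.605, -0.3618], [0.5593, -0.2505]] [ 0.5822 -0.3061] 0.1203792673181621 112.29553612734361
tri mid (array([ 0.58614484, -0.32505843, -0.01421747]), np.float64(0.005417206193477541))
```

View pics/v5.png

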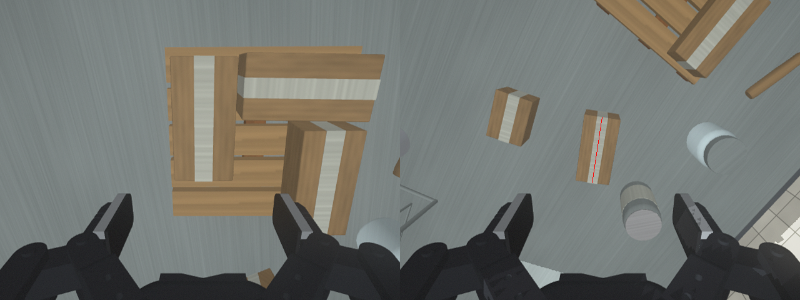

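Carton C lies flush in place. The right carton's wrist fit is good (length 120.4 mm, angle 112.3°), but the top view fit is skewed by the end tape. I'll take a second, lower wrist view to triangulate.

Run:
```python
from h import *
from bench import env,monitor
f1=load("wr1");A=np.array([[323.8,187.0],[307.5,292.9]])
env.reach((.60,-.355,.21),quat(112.3));f=snap("wr2");c=proj(f,(.5822,-.3061,.05))
B=strip(f,c,115,.9);P=np.array([onz(f,p,.05)[:2] for p in B])
if P[0,1]<P[1,1]: B=B[::-1];P=P[::-1]
d=P[0]-P[1];print(B.round(1).tolist(),P.round(4).tolist(),P.mean(0).round(4),np.linalg.norm(d),np.rad2deg(np.arctan2(d[1],d[0])))
print([tri([f1,f],[A[i],B[i]]) for i in (0,1)])
```

```text
[[327.0, 57.0], [327.0, 219.0]] [[0.5597, -0.2508], [0.6054, -0.3613]] [ 0.5826 -0.3061] 0.11959638740340121 112.45145733364991
[(array([ 0.55957748, -0.25069162,  0.04821615]), np.float64(0.00010585181078972319)), (array([ 0.6050146 , -0.36121181,  0.05096777]), np.float64(0.0003058768564473397))]
```

Run:
```python
from h import *
from bench import monitor
a0=112.4
pick(np.array([.5825,-.306])-.028*u(a0),a0,.014)
f=snap("held2");p=np.array(monitor.sense()["position"])
H=hsv(f)[:,326].astype(int);m=(H[:,0]<60)&(H[:,1]<62)&(H[:,2]>110);r=next(i for i in range(300) if m[i:i+20].all())
a=onz(f,(326.5,r),p[2]+.036)[:2]-p[:2];d=a@u(a0)-.06;print("row",r,"offset",d,"lat",a@u(a0+90))
assert .02<d<.036
place(stand(-63,33)-d*u(SA+90),SA+90,.0445,up=.2)
snap("pd")
```

```text
grip 0.6946863308581375 55.71965754032135 array([ 0.59370508, -0.33231692,  0.01535167])
lifted 0.6934866080590327 54.764108061790466 14.9583
row 74 offset 0.028526191743378185 lat -0.0005526851145641019
down True [ 0.56   -0.0798  0.0453] 0.697350007180641 [-1.7  0.5  5.4]
t 19.2417
```

View pics/pd.png

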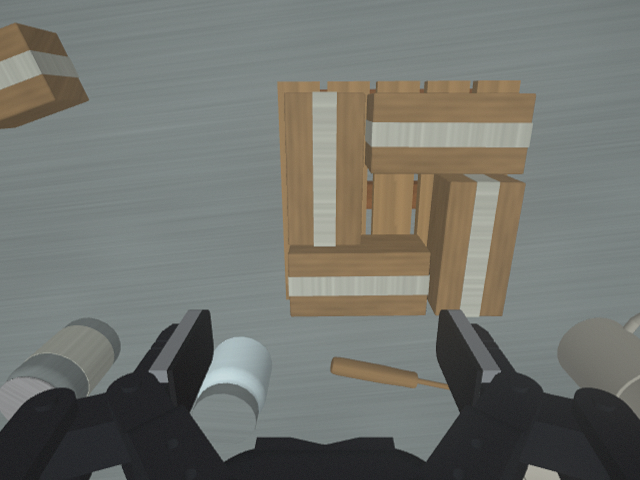

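The pinwheel is complete: tape centres are at about (325,168), (450,134), (480,246) and (358,286), with a clear well. I'll check the numbers and take a close wrist view of the tin.

Run:
```python
from h import *
from bench import env,monitor
f=load("pd")
for n,c in (("d",(325,168)),("c",(450,134)),("b",(480,246)),("a",(358,286))):
    A=strip(f,c,90,.9);P=np.array([onz(f,p,.08)[:2] for p in A]);q=P.mean(0)-SC;d=P[1]-P[0]
    print(n,"stand mm",(1000*np.array([q@u(SA),q@u(SA+90)])).round(1),"len",np.linalg.norm(d).round(4),"ang rel",(np.rad2deg(np.arctan2(d[1],d[0]))-SA).round(1))
def tin(f):
    H=hsv(f).astype(int);m=(H[...,0]>18)&(H[...,0]<28)&(H[...,1]>90);c=proj(f,(.589,.339,.036))
    k=max(blobs(m,500),key=lambda k:cv2.pointPolygonTest(k,tuple(map(float,c)),True))
    mm=np.zeros(m.shape,np.uint8);cv2.drawContours(mm,[k],-1,1,-1);V=H[...,2];v=np.median(V[mm>0])
    k=max(blobs((mm>0)&(V>.88*v)),key=cv2.contourArea);B=cv2.boxPoints(cv2.minAreaRect(k))
    W=np.array([onz(f,p,.036)[:2] for p in B]);L=W-np.roll(W,1,0);n=np.linalg.norm(L,axis=1);d=L[n.argmax()];d=d*np.sign(d[1])
    return B.mean(0),W.mean(0),n,np.rad2deg(np.arctan2(d[1],d[0])),cv2.contourArea(k)/cv2.contourArea(B)
env.reach((.59,.25,.27),quat(107));f1=snap("wt1");env.reach((.605,.285,.21),quat(107));f2=snap("wt2")
r=[tin(f) for f in (f1,f2)]
for x in r: print("tin",x)
print(tri([f1,f2],[r[0][0],r[1][0]]),monitor.sense()["clock"])
cv2.imwrite("pics/v7.png",np.hstack([cv2.resize(cv2.imread(f"pics/wt{i}.png"),(400,300)) for i in (1,2)]))
```

```text
d stand mm [-63.3  34. ] len 0.1194 ang rel -90.1
c stand mm [33.6 63.6] len 0.1212 ang rel -0.1
b stand mm [ 65.6 -32.6] len 0.1211 ang rel 89.6
a stand mm [-34.3 -62.8] len 0.1202 ang rel -0.1
tin (array([354.5,  91. ], dtype=float32), array([0.59070292, 0.33893784]), array([0.13595301, 0.05507844, 0.13609067, 0.06228909]), np.float64(109.86539856244617), 0.9576442307692308)
tin (array([326.5, 129. ], dtype=float32), array([0.58955416, 0.33831345]), array([0.13652573, 0.05592462, 0.13645555, 0.06450196]), np.float64(105.2563083715457), 0.9374098124098124)
(array([0.58861697, 0.34297843, 0.03951358]), np.float64(0.0005958966125331491)) 21.3
```

View pics/v7.png

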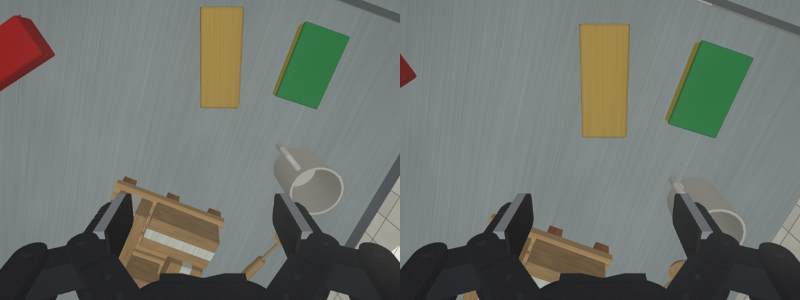

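The cartons sit within about 3 mm of their places. The tin's top is at about 0.039 m, its axis lies along the tool x (107°), and the scourer and mug are clear of the fingers. I'll grasp the tin and place it.

Run:
```python
from h import *
from bench import env,monitor
f=load("wt2");H=hsv(f).astype(int);m=(H[...,0]>18)&(H[...,0]<28)&(H[...,1]>90)
k=max(blobs(m,500),key=lambda k:cv2.pointPolygonTest(k,(326.,129.),True))
q=cv2.approxPolyDP(cv2.convexHull(k),8,True)[:,0];W=np.array([onz(f,p,.034)[:2] for p in q]);print(q.tolist(),W.round(4).tolist())
assert len(q)==4
L=W-np.roll(W,1,0);n=np.linalg.norm(L,axis=1);i=np.argsort(n)[2:];d=[l*np.sign(l[1]) for l in L[i]];d=d[0]+d[1];a=np.rad2deg(np.arctan2(d[1],d[0]));c=W.mean(0)
print("tin",c,a,n);assert abs(a-107)<4 and np.linalg.norm(c-[.589,.339])<.006
pick(c,a,.006,eff=50,up=.18);snap("held3")
cv2.imwrite("pics/v8.png",cv2.resize(cv2.imread("pics/held3.png"),(400,300)))
```

```text
[[365, 39], [361, 217], [295, 219], [288, 40]] [[0.5964, 0.412], [0.637, 0.2827], [0.5844, 0.2648], [0.5427, 0.3949]]
tin [0.5901165  0.33859467] 107.58398612689618 [0.05630193 0.13549597 0.05561284 0.13667454]
grip 0.6925421460211171 55.770437121391296 array([0.59074559, 0.33883175, 0.00736741])
lifted 0.6939064519530456 54.821659326553345 24.0667
```

View pics/v8.png

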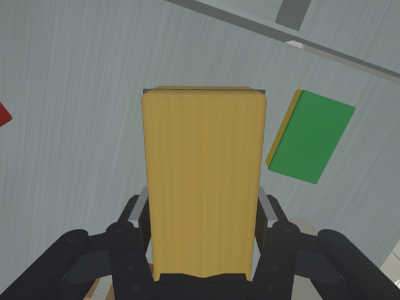

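The tin is held square; its far end shows at rows 87–95 of the half-size view, which fits a centred grip. Placing it now.

Run:
```python
from h import *
from bench import env,monitor,eyes
f=load("held3");p=np.array(monitor.sense()["position"])
for e in (.065,.07): print("expect rows/1.6",[ (proj(f,(*(p[:2]+e*u(107.58)),p[2]-.006+z))/1.6).round(0).tolist() for z in (0.004,.018,.034)])
place(SC,SA,.087,up=.14)
env.reach((*(SC-.07*u(SA)),.30),quat(SA));snap("fin")
t=eyes.grab_frame("top");cv2.imwrite("pics/top1.png",t["frame"][:,:,::-1]);np.savez("pics/top1.npz",**t)
cv2.imwrite("pics/v9.png",np.hstack([cv2.resize(cv2.imread("pics/fin.png"),(400,300)),cv2.resize(cv2.imread("pics/top1.png")[60:360,120:520],(400,300))]))
```

```text
expect rows/1.6 [[203.0, 94.0], [203.0, 97.0], [203.0, 102.0]]
expect rows/1.6 [[203.0, 85.0], [203.0, 88.0], [203.0, 91.0]]
down True [ 0.5718 -0.0178  0.0874] 0.6928367014081309 [-1.3  0.6  5.4]
t 28.4
```

View pics/v9.png

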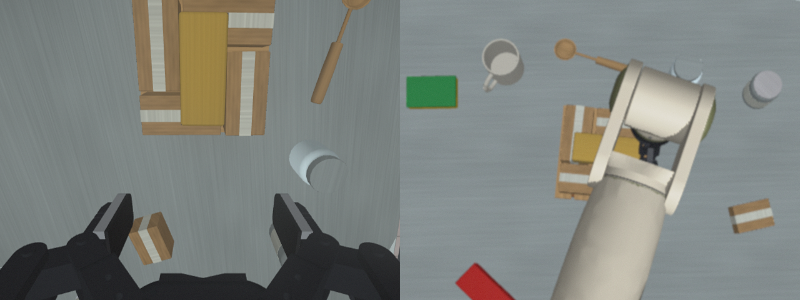

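The tin lies along the stand's x over the well (wrist half-size view, rows 10–125, columns 180–227), and the bystanders haven't moved. One numeric check, then I'll hand in.

Run:
```python
from h import *
from bench import env,job,monitor
env.reach((*(SC-.15*u(SA+90)-.06*u(SA)),.33),quat(SA));f=snap("fin2")
H=hsv(f).astype(int);m=(H[...,0]>18)&(H[...,0]<28)&(H[...,1]>135);c=proj(f,(*SC,.115))
k=max(blobs(m,500),key=lambda k:cv2.pointPolygonTest(k,tuple(map(float,c)),True))
q=cv2.boxPoints(cv2.minAreaRect(k));W=np.array([onz(f,p,.114)[:2] for p in q]);e=W.mean(0)-SC
print("tin off mm",1000*np.array([e@u(SA),e@u(SA+90)]),np.linalg.norm(W-np.roll(W,1,0),axis=1))
if np.linalg.norm(e)<.009: print(monitor.sense()["clock"],job.hand_in())
```

```text
tin off mm [-0.34526826 -0.4293854 ] [0.14524624 0.05783036 0.14306083 0.06626266]
the job is handed in; nothing more can be done
29.8333 None
```

I completed the pinwheel, set the tin centred over the well (it measured about 0.5 mm off centre), and handed the job in at 29.8 s; the call returned no verdict.

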